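# Vent and open the leak-test chamber

### The job

The small leak-test chamber on the bench is locked and still under pressure. Pull its sprung square knob straight up, turn it anticlockwise to the next notch, the vent, and let it snap fully home there; then take it again and bring it on in the same way to the last notch, which frees the lid. Then lift the lid by its round black knob, all the way back until it rests on its stop, without letting it slam, and leave the small things round the chamber as they stand.

Things in the scene. Friction and masses are not known exactly. Their poses are not given: they have to be found in the camera images.
- chamber: Bench leak-test chamber, fixed; origin at the centre of its underside on the bench, x from its knob end (front, nearer the robot) to its hinge end, y to its left, z up. Steel base plate 230 x 150 x 10 mm. In front an aluminium head 62 x 66 mm with a dark cap plate whose top is at z 82; behind it the hollow block 120 mm wide with the hinged lid, lid top at z 70. A lid stop stands at its rear end, up to z 101.
- knob_grip (a point): Centre of the black square grip of the knob, 34 x 34 mm and 24 mm high, at (-72, 0, 110) mm in the chamber's frame when home. Its x and y axes are square to the flats, so it can be taken across either pair; at joint knob_turn = 0 they stand 0.70 rad clockwise of the chamber's. Under the grip are a round neck and, 82 to 92 mm above the bench, the notched crown (62 mm across).
- knob_turn (a joint): Turn of the knob about the vertical, rad, anticlockwise from above positive. Locked notch at 0. The vent notch is cut in an adjustable ring and lies anywhere from 0.94 to 1.50 as that was set: feel for it. Last (open) notch at 2.44, with an end stop just past it at 2.50. Each notch leaves about 0.05 of play either way. On the same shaft a steel quadrant reaches over the lid's front edge until about 1.7.
- knob_lift (a joint): How far the knob is pulled up, m: 0 when home in a notch, 0.0135 at most. A spring pushes it down with 8.5 N at home and 12 N fully up. A follower pin under it must clear lands between the notches: it turns freely from 0.0095 up; let go over a land it rides at about 0.0085, can be turned on so, and drops home by itself over the next notch.
- lid (a joint): Opening of the lid, rad: 0 shut, 1.78 resting on the rear stop (leaning 12 degrees past the upright, where its weight holds it). It turns about an axis along the chamber's y; left short of the upright it falls shut. Lid 126 x 120 x 10 mm, 0.45 kg.
- lid_knob (a point): Centre of the lid's black lift knob, a round knob of 21 mm diameter with a 25 mm rim on top, 24 mm high on a 14 mm neck; at (-4, 0, 93.5) mm in the chamber's frame when the lid is shut, 28.5 mm above the hinge axis' height and 96 mm in front of it. It turns with the lid.
- lid_hinge (a point): Point on the lid's hinge axis, in the middle of its width, at (92, 0, 65) mm in the chamber's frame.
- parts_cup: White plastic parts cup, 56 mm across, 28 mm high, loose, left of the chamber; origin under its centre. Bystander.
- oil_bottle: Small brown dropper bottle, 33 mm across, 102 mm high, loose, left of the chamber's rear end; origin under its centre. Bystander.
- next_valve: Grey steel valve body, 30 mm across, 46 mm high, standing loose right of the chamber; origin under its centre. Bystander.
- loupe: Black eye loupe, 39 mm across, 34 mm high, loose, right of the chamber's rear part; origin under its centre. Bystander.
- tweezers: Steel tweezers, 131 x 14 x 9 mm, lying loose right of the chamber's front end; origin under their centre. Bystander.

How it is judged:
By the outcome, as a careful person would: the job done as asked, in the order asked, and still so for the second after the job is handed in, with the robot touching nothing.
It also fails if it takes over 59 s, if anything falls off the work surface, if the arm or the gripper's body presses on something with over 40 N, if the wrist force passes 120 N, or if a joint passes its speed limit or range.

### The arm

A 6-joint arm with a two-finger parallel gripper is mounted at the origin on a cart in front of the work surface, level with it; the furniture and walls round the work are solid. World frame = base frame: x ahead of the robot, y to its left, z up, the work surface at z = 0. Lengths are in m, angles in rad, forces in N, time in s.
With the tool pointing down it reaches from about 0.425 to 0.95 m from the base axis. Payload 3.5 kg.
Tool frame: the origin (TCP) lies at the very end of the fingers, on their centre line; the grasp point (between the pads) lies 19 mm behind it (tcp_to_grasp is the distance from the TCP to the grasp point, in m); z points along the fingers, y is the direction in which the jaws open and shut (so a half turn about z gives the same grasp; the last joint's range is limited). The gripper opens to 85 mm and grips with 20 to 120 N. Pads are 22 mm wide; open, the fingers measure 114 mm over their backs; the gripper's body (76 mm by 85 mm) begins 54 mm behind the grasp point. The pads swing forward as they close: fully open they stand 13 mm farther back than shut.
Start: joints at [-1.487, 0.286, 1.577, -0, 1.279, -0.15], TCP at [0.156, -0.657, 0.192] pointing down, gripper open.
Joint ranges: [-2.77, 2.77], [-0.9, 2.22], [0.21, 2.48], [-1.53, 4.67], [0.24, 2.81], [-2.84, 2.84]. Speed limits (rad/s): [2.79, 2.79, 3.14, 3.14, 3.14, 3.14].

### API

Orientations are given as a unit quaternion [x, y, z, w].
In Python, from plant import * gives the robot as it stands. The module is installed in compiled form; this text tells all that it offers.
- The arm moves only by the tool arm_command, never from a script. Its argument "steps" is a list of rows, each a list of 3 entries, a list of its own where there are three numbers: the turn, a rotation vector about the tool's x, y, z in rad, then the shift along the tool's x, y, z in m, then the gripper command: -1 is shut, 1 is fully open, values between are in proportion. A call has 1 to 12 rows; each row is the pose to reach, as a shift and turn from the pose measured when the call began, along the tool's axes at that moment; what a row does not reach only later rows make up. A row lasts 1/8 s, in which the tool goes at most 62.5 mm and 10.7 degrees, less where a joint would pass 70% of its speed; a pose out of reach is approached as far as the arm can. A call with a gripper value outside its range is refused whole. The fingers move at their own pace and stop on an object; "force" is the grip in N (left out, the last holds). Time passes only in rows, so rows that repeat a pose let the fingers close. It gives the time, the measured TCP pose, the force and the opening at its end, in the units of the state.
- get_state(): the state, without advancing time (a new reading comes with each control period).
- read_camera(name): name is "side" or "top"; returns a dict with "frame" (400x640x3 uint8, red, green, blue), "vfov" (degrees; the focal length in pixels is half the picture's height over the tangent of half this angle, whatever the lens; pixels are square), "cx", "cy" (the principal point, pixels), "dist" ([k1, k2, p1, p2, k3] as OpenCV has them; the pictures are not rectified), "position" and "rotation" of the camera in the world. Camera axes: x right, y up, looking along -z (the intrinsics and any distortion apply to the point x, -y, -z); pixel columns grow to the right and rows downward; lengths in m; the calibration is good to about 2 mm. A picture is of the moment at which its call begins. There is no depth.
- sign_off(): hands the job in, once; it reports no verdict.
The state is a dict: "time": time; "qpos": joint angles; "dq": joint speeds; "joint_efforts": joint torques, N m; "eef_pos": TCP position; "tcp_rot": TCP orientation; "contact_force": force on the tool from outside, world axes, zero at the start; "wrist_torque": the same for the moment, N m; "opening": opening from 0.0 (shut) to 1.0 (fully open).
Only numpy, scipy, OpenCV 4.12 (cv2) and the standard library are available. Lean on these libraries where they do the work, as an engineer would, in place of code of your own. Each camera call takes 0.05 s, during which the arm holds its last target.

## Working session

There is one attempt and no reset: what is moved stays moved. The work goes in short steps, Python scripts to look and compute and a tool call to move; the robot and the scene stay as the last step left them, time stands still between calls to the robot, and variables do not carry over. Pictures are saved under pics/ and viewed, and the job is handed in when it is done.

Besides the shell and the picture viewer there is one more tool, called after "Call:" by a JSON object that holds its "op" and its "data", one argument or row to a line. arm_command: Moves the arm, as the interface text tells. Its arguments: {"type":"object","properties":{"steps":{"type":"array"},"force":{"type":"number"}},"required":["steps"]}

```bash
mkdir -p pics
cat > h.py <<'E'
from plant import *
import numpy as np, cv2
from scipy.spatial.transform import Rotation as R
def cam(n):
    c=read_camera(n); f=200/np.tan(np.radians(c['vfov'])/2)
    c['K']=np.array([[f,0,c['cx']],[0,f,c['cy']],[0,0,1.]]); c['dist']=np.array(c['dist'],float)
    r=np.array(c['rotation'],float); c['R']=r if r.shape==(3,3) else R.from_quat(r.ravel()).as_matrix()
    c['p']=np.array(c['position']); return c
def save(c,n,box=None,s=1):
    im=c['frame'][:,:,::-1]
    if box: im=im[box[1]:box[3],box[0]:box[2]]
    if s!=1: im=cv2.resize(im,None,fx=s,fy=s,interpolation=cv2.INTER_CUBIC)
    cv2.imwrite('pics/'+n,im)
def ray(c,uv):
    q=cv2.undistortPoints(np.array(uv,float).reshape(-1,1,2),c['K'],c['dist']).reshape(-1,2)
    return np.c_[q[:,0],-q[:,1],-np.ones(len(q))]@c['R'].T
def onz(c,uv,z):
    d=ray(c,uv); return c['p']+d*((z-c['p'][2])/d[:,2])[:,None]
def proj(c,P):
    q=(np.atleast_2d(P)-c['p'])@c['R']; q=q*[1,-1,-1]
    return cv2.projectPoints(q,np.zeros(3),np.zeros(3),c['K'],c['dist'])[0].reshape(-1,2)
E
python3 - <<'E'
from h import *
for n in('side','top'):
    c=cam(n); save(c,n+'0.png'); print(n,c['p'],c['R'].round(3).tolist(),c['vfov'],c['cx'],c['cy'],c['dist'])
print(get_state())
E
```

```text
side [0.12479782 0.72201202 0.41700928] [[-0.866, 0.184, -0.466], [-0.501, -0.31, 0.808], [0.004, 0.933, 0.36]] 49.98690766232017 329.8183381934743 199.80973285295806 [-0.0728805  0.         0.         0.         0.       ]
top [ 0.42811719 -0.02843324  0.9223186 ] [[-0.019, 0.988, -0.156], [-1.0, -0.021, -0.009], [-0.012, 0.156, 0.988]] 53.204240949113284 319.5401025193062 199.99741942585575 [-0.00889942  0.          0.          0.          0.        ]
{'time': 0.1, 'qpos': array([-1.48699798e+00,  2.87117832e-01,  1.57806555e+00, -4.71878670e-06,
        1.27860675e+00, -1.50017932e-01]), 'dq': array([ 0.00116255, -0.00229722, -0.00318791, -0.00078452,  0.00035273,
        0.00071718]), 'joint_efforts': array([ 8.18867684e-04, -4.07297516e+01, -2.93698722e+01, -1.33848462e-04,
        3.41598199e-03,  2.98689095e-06]), 'eef_pos': array([ 0.15634861, -0.65592698,  0.1903395 ]), 'tcp_rot': array([ 9.93173344e-01,  1.16642619e-01,  3.41149791e-05, -1.09821184e-03]), 'contact_force': array([ 1.05043007, -0.00239004, -0.79160703]), 'wrist_torque': array([ 0.02863978, -0.01894737,  0.04172796]), 'opening': 0.9973005632097269}
```

View pics/side0.png

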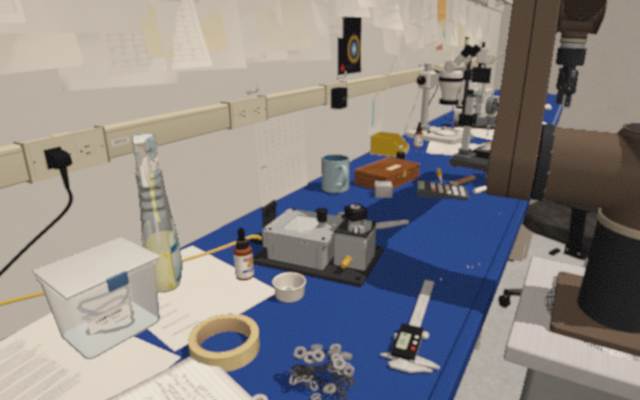

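View pics/top0.png

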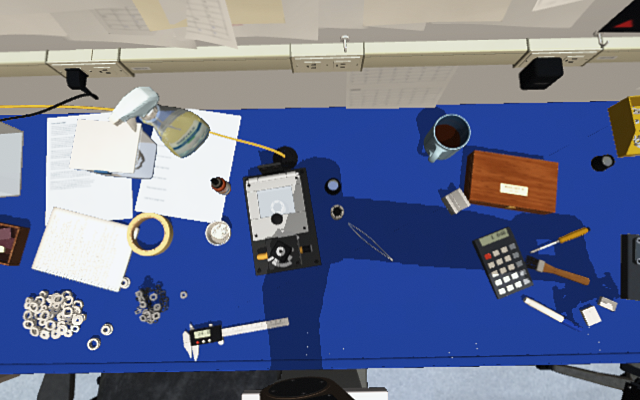

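Run:
```python
from h import *
c=cam('top'); save(c,'top1.png',(200,130,360,290),5 and 3.7)
c=cam('side'); save(c,'side1.png',(220,180,420,300),4)
```

```text
(no output)
```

View pics/top1.png

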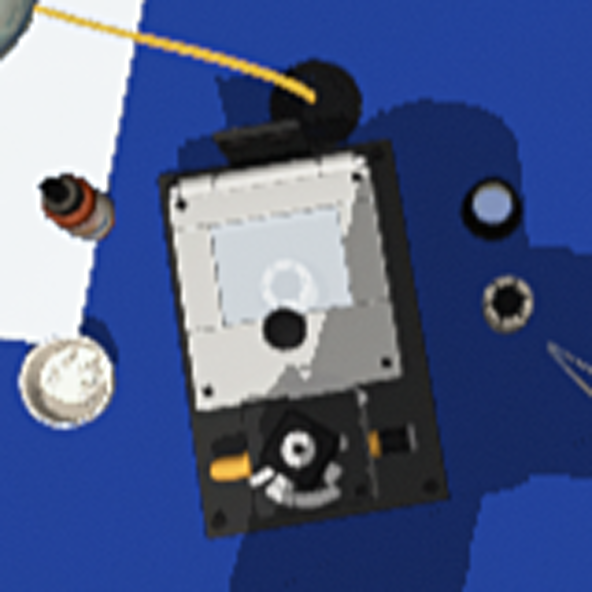

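View pics/side1.png

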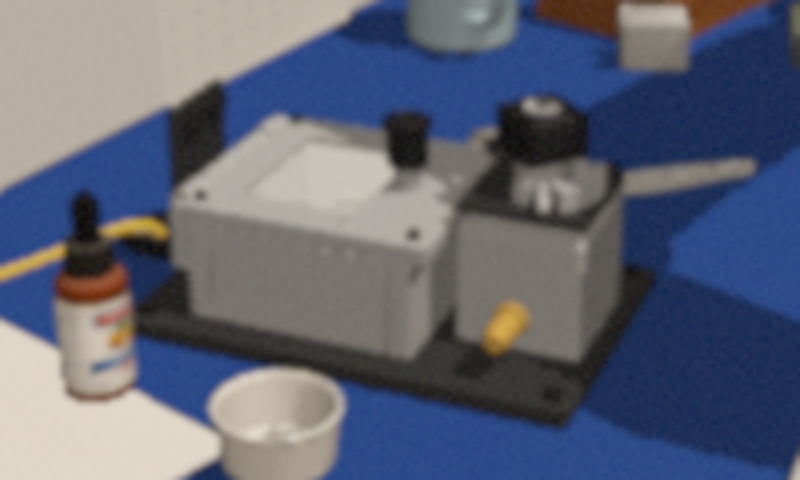

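Run:
```python
from h import *
c=cam('top'); s=cam('side')
f=lambda p:[(200+(x+.5)/3.7-.5,130+(y+.5)/3.7-.5) for x,y in p]
B=onz(c,f([(207,537),(448,496),(390,140),(160,172)]),.01)
print(B.round(4)); print([np.linalg.norm(B[i]-B[i-1]).round(4) for i in range(4)])
for a,b in((0,3),(1,2)): d=B[b]-B[a]; print(np.arctan2(d[1],d[0]))
d=B[0]-B[1]; print(np.arctan2(-d[0],d[1]))
d=B[3]-B[2]; print(np.arctan2(-d[0],d[1]))
C=B.mean(0); print('C',C)
K=onz(c,f([(299,447)]),.124); L=onz(c,f([(285,329)]),.1055); print(K,L)
d=L-K; print(np.arctan2(d[0,1],d[0,0]),np.linalg.norm(d[0,:2]))
# two-view triangulation
def tri(u1,u2):
    d1=ray(c,[u1])[0];d2=ray(s,[u2])[0]
    A=np.c_[d1,-d2]; t=np.linalg.lstsq(A,s['p']-c['p'],rcond=None)[0]
    a=c['p']+d1*t[0];b=s['p']+d2*t[1]; return a,b
g=lambda x,y:(220+(x+.5)/4-.5,180+(y+.5)/4-.5)
print('knob top',tri(f([(299,447)])[0],g(542,103)))
print('lidknob top',tri(f([(285,329)])[0],g(408,118)))
# others
print('cup',onz(c,f([(67,378)]),.028),'bottle',onz(c,f([(55,195)]),.102),'loupe',onz(c,f([(492,206)]),.034),'valve',onz(c,f([(508,300)]),.046))
```

```text
[[ 0.4045  0.1267  0.01  ]
 [ 0.4264 -0.0205  0.01  ]
 [ 0.6498  0.0119  0.01  ]
 [ 0.6322  0.1578  0.01  ]]
[np.float64(0.2298), np.float64(0.1488), np.float64(0.2257), np.float64(0.1469)]
0.13585039993417977
0.14411253192533052
0.14780648324870274
0.11990770698913322
C [0.52823654 0.06897344 0.01      ]
[[0.4541182 0.0580285 0.124    ]] [[0.52005021 0.06757938 0.1055    ]]
0.14385896266311118 0.06662018639209122
knob top (array([0.45423257, 0.05840881, 0.12048852]), array([0.45320081, 0.05793643, 0.12040376]))
lidknob top (array([0.52039514, 0.06793962, 0.10243536]), array([0.5199804 , 0.06772377, 0.10236331]))
cup [[0.5015207 0.2093512 0.028    ]] bottle [[0.59958694 0.19867837 0.102     ]] loupe [[ 0.6011933  -0.05100969  0.034     ]] valve [[ 0.5414722  -0.05888687  0.046     ]]
```

```bash
cat >> h.py <<'E'
def yawpose(phi,tilt=0,axis_yaw=0.14):
    # tool down with tool x at yaw phi; then tilt about chamber y axis (world)
    M=R.from_matrix(np.array([[np.cos(phi),np.sin(phi),0],[np.sin(phi),-np.cos(phi),0],[0,0,-1.]]))
    ax=np.array([-np.sin(axis_yaw),np.cos(axis_yaw),0])
    return R.from_rotvec(ax*tilt)*M
def rel(P,Q,st=None):
    st=st or get_state(); T=R.from_quat(st['tcp_rot'])
    print('turn',(T.inv()*Q).as_rotvec().round(4).tolist(),'shift',T.inv().apply(np.array(P)-st['eef_pos']).round(4).tolist())
def show():
    s=get_state(); T=R.from_quat(s['tcp_rot']).as_matrix()
    print('t',round(s['time'],2),'pos',s['eef_pos'].round(4),'phi',round(np.arctan2(T[1,0],T[0,0]),3),'zax',T[:,2].round(3),'F',s['contact_force'].round(1),'M',s['wrist_torque'].round(2),'op',round(s['opening'],3),'q',s['qpos'].round(2))
E
python3 - <<'E'
from h import *
show()
rel([.44,-.40,.22],yawpose(.6)); rel([.4545,.0582,.2],yawpose(1.01))
E
```

```text
t 0.3 pos [ 0.1564 -0.6564  0.1912] phi 0.234 zax [-0.     0.001 -1.   ] F [ 0.4 -0.1 -0.6] M [-0.01  0.01  0.01] op 1.002 q [-1.49  0.29  1.58 -0.    1.28 -0.15]
turn [-0.0007, -0.0002, -0.3662] shift [0.3353, -0.1837, -0.0287]
turn [-0.0007, -0.0004, -0.7762] shift [0.4555, -0.6261, -0.0083]
```

Call:
{"op": "arm_command", "data": {
  "steps": [
    [[0,0,-0.36],[0.335,-0.184,-0.029],0.2],
    [[0,0,-0.36],[0.335,-0.184,-0.029],0.2],
    [[0,0,-0.36],[0.335,-0.184,-0.029],0.2],
    [[0,0,-0.36],[0.335,-0.184,-0.029],0.2],
    [[0,0,-0.36],[0.335,-0.184,-0.029],0.2],
    [[0,0,-0.36],[0.335,-0.184,-0.029],0.2],
    [[0,0,-0.776],[0.455,-0.626,-0.008],0.2],
    [[0,0,-0.776],[0.455,-0.626,-0.008],0.2],
    [[0,0,-0.776],[0.455,-0.626,-0.008],0.2],
    [[0,0,-0.776],[0.455,-0.626,-0.008],0.2],
    [[0,0,-0.776],[0.455,-0.626,-0.008],0.2],
    [[0,0,-0.776],[0.455,-0.626,-0.008],0.2]
  ],
  "force": 30
}}

```text
time: 1.8
eef_pos: [0.4498, -0.0293, 0.2038]
tcp_rot: [0.875, 0.484, 0.001, 0.0]
contact_force: [-0.6, -0.5, -0.9]
opening: 0.598
```

Run:
```python
from h import *
show(); rel([.4545,.0582,.15],yawpose(1.01))
```

```text
t 1.8 pos [ 0.4498 -0.0293  0.2038] phi 1.009 zax [ 0.001  0.001 -1.   ] F [-0.6 -0.5 -0.9] M [ 0.05 -0.03 -0.04] op 0.598 q [-0.29 -0.24  2.09  0.    1.29  0.27]
turn [0.0008, -0.0011, -0.0007] shift [0.0765, -0.0427, 0.0539]
```

Call:
{"op": "arm_command", "data": {
  "steps": [
    [[0,0,0],[0.0765,-0.0427,0.054],0.2],
    [[0,0,0],[0.0765,-0.0427,0.054],0.2],
    [[0,0,0],[0.0765,-0.0427,0.054],0.2],
    [[0,0,0],[0.0765,-0.0427,0.054],0.2]
  ]
}}

```text
time: 2.3
eef_pos: [0.4549, 0.0579, 0.1505]
tcp_rot: [0.875, 0.484, 0.001, 0.001]
contact_force: [-0.7, 0.2, 0.3]
opening: 0.599
```

Run:
```python
from h import *
show(); rel([.4545,.0582,.098],yawpose(1.01))
c=cam('top'); save(c,'top2.png',(200,130,360,290),3.7)
c=cam('side'); save(c,'side2.png',(220,150,420,300),4)
```

```text
t 2.3 pos [0.4549 0.0579 0.1505] phi 1.01 zax [ 0.002  0.    -1.   ] F [-0.7  0.2  0.3] M [-0.03  0.02 -0.02] op 0.599 q [-0.1  -0.17  2.13  0.    1.18  0.47]
turn [0.0019, -0.0012, -0.0003] shift [-0.0001, -0.0006, 0.0525]
```

View pics/top2.png

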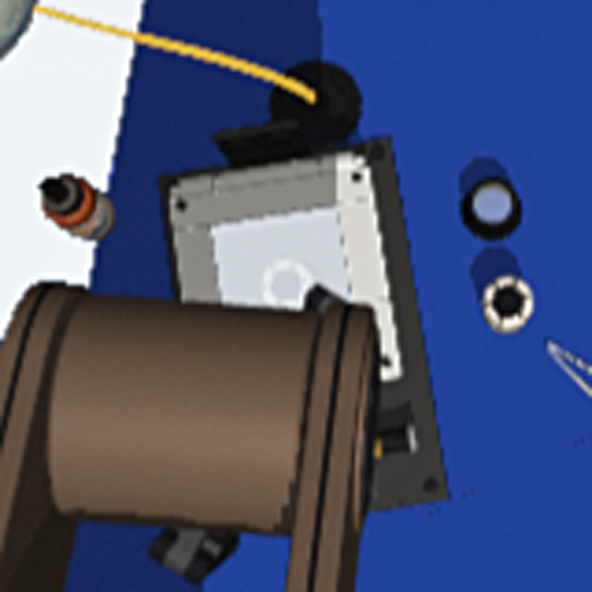

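View pics/side2.png

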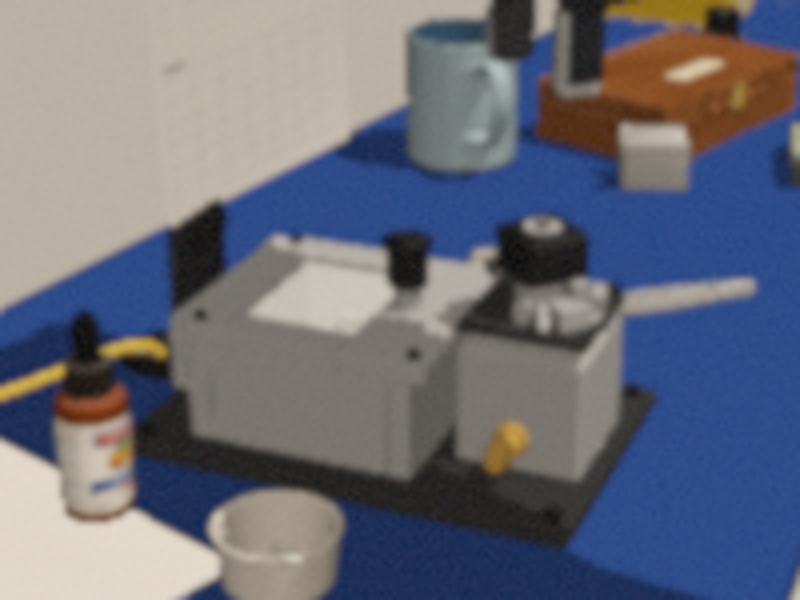

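Call:
{"op": "arm_command", "data": {
  "steps": [
    [[0,0,0],[0,-0.0005,0.03],0.2],
    [[0,0,0],[0,-0.0005,0.0525],0.2],
    [[0,0,0],[0,-0.0005,0.0525],0.2],
    [[0,0,0],[0,-0.0005,0.0525],0.2]
  ]
}}

```text
time: 2.9
eef_pos: [0.4562, 0.0568, 0.0999]
tcp_rot: [0.876, 0.482, 0.002, 0.001]
contact_force: [-0.6, 0.2, 0.1]
opening: 0.598
```

Run:
```python
from h import *
show()
c=cam('side'); save(c,'side3.png',(220,150,420,300),4)
```

```text
t 2.9 pos [0.4562 0.0568 0.0999] phi 1.007 zax [ 0.006 -0.    -1.   ] F [-0.6  0.2  0.1] M [ 0.02 -0.02  0.02] op 0.598 q [-0.1  -0.1   2.17  0.    1.07  0.47]
```

View pics/side3.png

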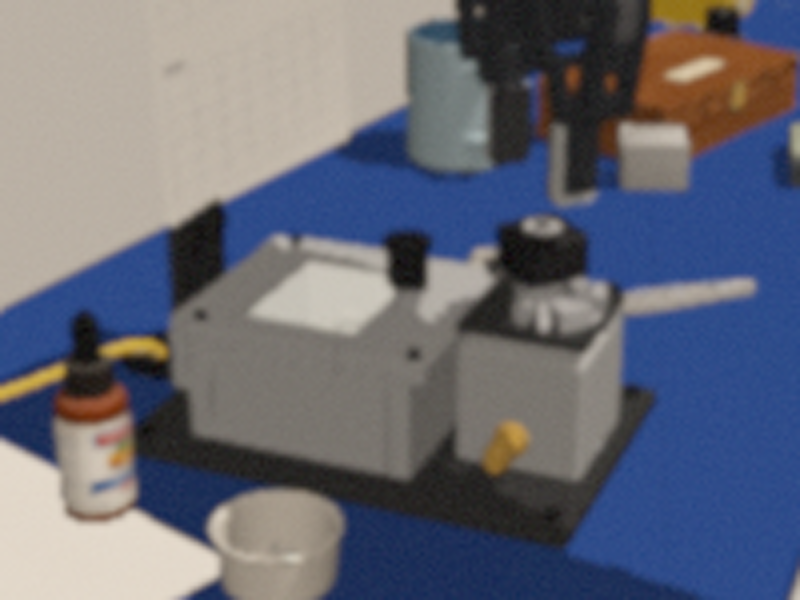

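Run:
```python
from h import *
c=cam('side'); s=get_state(); 
for P in (s['eef_pos'],[.4545,.0582,.122],[.4545,.0582,.098]):
    print(P,(proj(c,P)-[220,150])*4)
T=R.from_quat(s['tcp_rot'])
for y in(-.0255,.0255): print((proj(c,s['eef_pos']+T.apply([0,y,0]))-[220,150])*4)
show()
```

```text
[0.45639326 0.05710915 0.10010722] [[534.13860326 259.73864093]]
[0.4545, 0.0582, 0.122] [[537.8310154  217.96021154]]
[0.4545, 0.0582, 0.098] [[536.56572996 265.46274626]]
[[562.52732697 279.50429754]]
[[507.17603218 240.96624887]]
t 3.0 pos [0.4564 0.0571 0.1001] phi 1.007 zax [ 0.006 -0.    -1.   ] F [ 0.2  1.4 -0. ] M [-0.03 -0.    0.  ] op 0.599 q [-0.1  -0.1   2.17  0.    1.07  0.47]
```

Run:
```python
from h import *
c=cam('side'); save(c,'side4.png',(280,80,440,240),4.5)
c=cam('top'); save(c,'top4.png',(200,130,360,290),3.7)
c=cam('top'); s=get_state(); print((proj(c,s['eef_pos'])-[200,130])*3.7)
```

```text
[[303.50942123 443.87254345]]
```

View pics/side4.png

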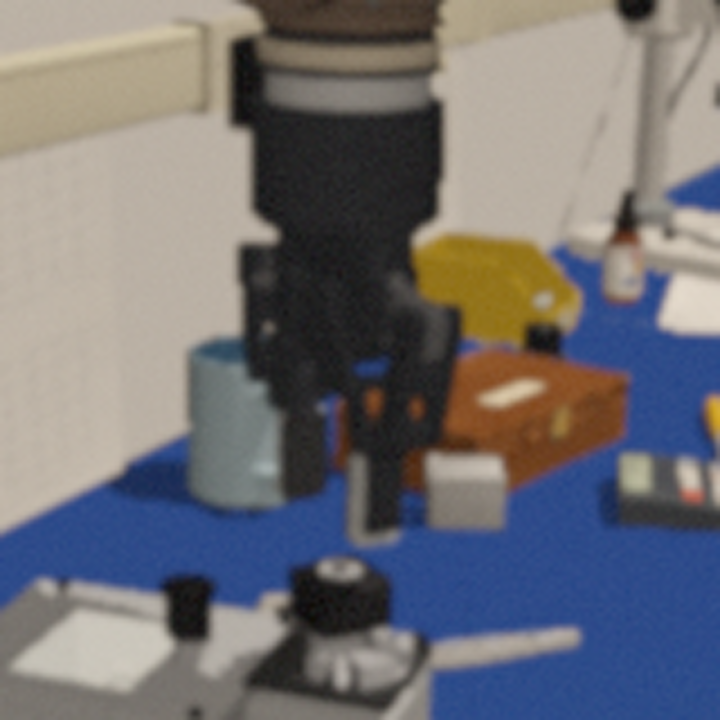

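View pics/top4.png

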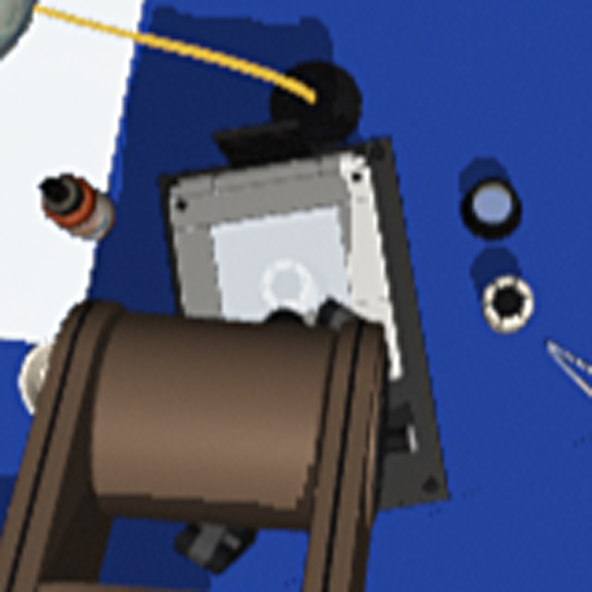

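Run:
```python
from h import *
c=cam('side'); show()
for uv in [(280+303/4.5,80+492/4.5),(280+375/4.5,80+540/4.5),(280+339/4.5,80+516/4.5)]:
    d=ray(c,[uv])[0]
    # closest to vertical line
    A=np.c_[d,-np.array([0,0,1.])]; t=np.linalg.lstsq(A,np.array([.4564,.0571,0])-c['p'],rcond=None)[0]
    print(c['p']+d*t[0],t[1])
print((proj(c,[.4564,.0571,.13])-[280,80])*4.5,(proj(c,[.4564,.0571,.1])-[280,80])*4.5)
```

```text
t 3.2 pos [0.4557 0.0575 0.0993] phi 1.008 zax [ 0.005 -0.    -1.   ] F [-0.2  0.3  0.1] M [ 0.05  0.03 -0.02] op 0.601 q [-0.1  -0.1   2.17  0.    1.07  0.47]
[0.46757288 0.06291062 0.15094888] 0.15094888376739946
[0.44065295 0.04970195 0.13083719] 0.1308371939532577
[0.4542964  0.05605919 0.14081577] 0.1408157694341102
[[332.63595964 540.44897589]] [[330.89535907 607.43148774]]
```

Call:
{"op": "arm_command", "data": {
  "steps": [
    [[0,0,0],[-0.001,0,0.004],0.2],
    [[0,0,0],[-0.001,0,0.007],0.2],
    [[0,0,0],[-0.001,0,0.007],0.2]
  ]
}}

```text
time: 3.58
eef_pos: [0.4547, 0.0567, 0.0917]
tcp_rot: [0.876, 0.483, 0.002, 0.001]
contact_force: [-0.1, 0.7, 0.6]
opening: 0.6
```

Run:
```python
from h import *
show()
c=cam('side'); save(c,'side5.png',(280,80,440,240),4.5)
```

```text
t 3.58 pos [0.4547 0.0567 0.0917] phi 1.008 zax [ 0.004  0.    -1.   ] F [-0.1  0.7  0.6] M [-0.04  0.05 -0.01] op 0.6 q [-0.1  -0.09  2.18  0.    1.05  0.46]
```

View pics/side5.png

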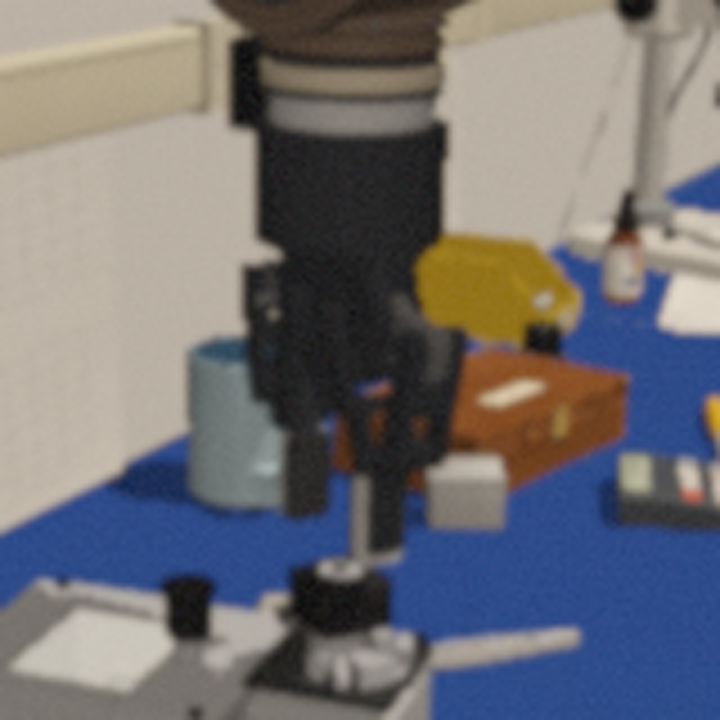

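Run:
```python
from h import *
c=cam('top')
for z in(.15,.2,.25): print(z,onz(c,[(200+215/3.7,130+550/3.7),(200+335/3.7,130+310/3.7),(274.3,246.2)],z).round(3).tolist())
```

```text
0.15 [[0.401, 0.098, 0.15], [0.524, 0.035, 0.15], [0.462, 0.067, 0.15]]
0.2 [[0.403, 0.09, 0.2], [0.518, 0.031, 0.2], [0.459, 0.061, 0.2]]
0.25 [[0.404, 0.082, 0.25], [0.511, 0.027, 0.25], [0.457, 0.055, 0.25]]
```

Call:
{"op": "arm_command", "data": {
  "steps": [
    [[0,0,0],[0,0,0.005],0.2],
    [[0,0,0],[0,0,0.008],0.2],
    [[0,0,0],[0,0,0.008],0.2]
  ]
}}

```text
time: 4.05
eef_pos: [0.4547, 0.0567, 0.0836]
tcp_rot: [0.876, 0.483, 0.002, 0.001]
contact_force: [-0.0, 0.2, 0.9]
opening: 0.598
```

Run:
```python
from h import *
show()
c=cam('side'); save(c,'side6.png',(280,80,440,240),4.5)
```

```text
t 4.05 pos [0.4547 0.0567 0.0836] phi 1.008 zax [ 0.003  0.    -1.   ] F [-0.   0.2  0.9] M [0.03 0.05 0.01] op 0.598 q [-0.1  -0.08  2.19  0.    1.03  0.46]
```

View pics/side6.png

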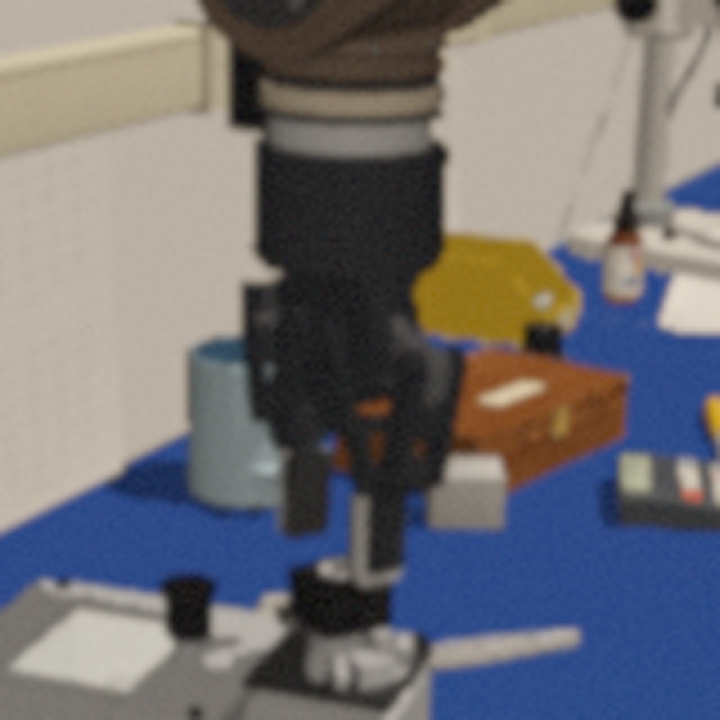

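Call:
{"op": "arm_command", "data": {
  "steps": [
    [[0,0,0],[0,0,0.006],0.2],
    [[0,0,0],[0,0,0.011],0.2],
    [[0,0,0],[0,0,0.011],0.2]
  ]
}}

```text
time: 4.47
eef_pos: [0.4544, 0.0568, 0.0721]
tcp_rot: [0.876, 0.483, 0.001, 0.0]
contact_force: [0.4, -0.3, 0.4]
opening: 0.598
```

Run:
```python
from h import *
show()
c=cam('side'); save(c,'side7.png',(300,120,420,240),6)
```

```text
t 4.47 pos [0.4544 0.0568 0.0721] phi 1.008 zax [ 0.002  0.    -1.   ] F [ 0.4 -0.3  0.4] M [0.02 0.02 0.04] op 0.598 q [-0.1  -0.06  2.19  0.    1.01  0.46]
```

View pics/side7.png

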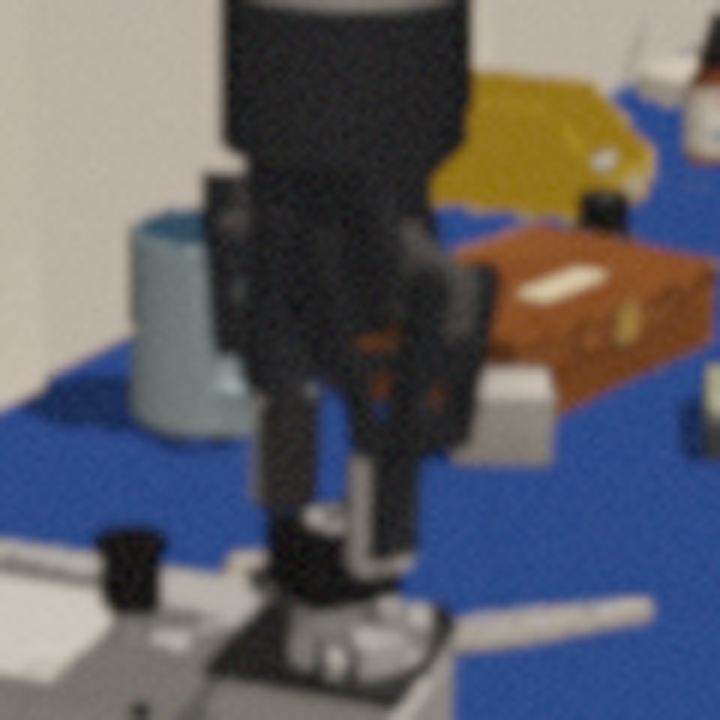

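Run:
```python
from h import *
c=cam('side')
for uv,xy in [((300+382/6,120+572/6),(.4329,.0704)),((300+380/6,120+600/6),(.4545-.0145,.0582+.009))]:
    d=ray(c,[uv])[0]; A=np.c_[d,-np.array([0,0,1.])]; t=np.linalg.lstsq(A,np.array([*xy,0])-c['p'],rcond=None)[0]
    print(c['p']+d*t[0],t[1])
for P in ([.433,.0704,.1],[.4545,.0582,.098],[.4545,.0582,.122]): print((proj(c,P)-[300,120])*6)
show()
```

```text
[0.42986461 0.068982   0.10944944] 0.10944944128942355
[0.43264368 0.06375966 0.09755913] 0.09755913134620017
[[369.68478924 600.02003447]]
[[324.84859495 578.19411939]]
[[326.74652311 506.94031731]]
t 4.58 pos [0.4549 0.0567 0.0727] phi 1.008 zax [ 0.004  0.    -1.   ] F [ 1.  -0.8 -0.9] M [ 0.    0.03 -0.04] op 0.6 q [-0.1  -0.06  2.19  0.    1.01  0.46]
```

Call:
{"op": "arm_command", "data": {
  "steps": [
    [[0,0,0],[0,0,0.004],0.2],
    [[0,0,0],[0,0,0.004],-0.3],
    [[0,0,0],[0,0,0.004],-0.3],
    [[0,0,0],[0,0,0.004],-0.3],
    [[0,0,0],[0,0,0.004],-0.3]
  ],
  "force": 30
}}

```text
time: 5.2
eef_pos: [0.4521, 0.0583, 0.0686]
tcp_rot: [0.876, 0.483, -0.001, -0.002]
contact_force: [-6.2, 3.6, 5.7]
opening: 0.388
```

Run:
```python
from h import *
show()
c=cam('side'); save(c,'side8.png',(300,120,420,240),6)
```

```text
t 5.2 pos [0.4521 0.0583 0.0686] phi 1.008 zax [-0.004  0.003 -1.   ] F [-6.2  3.6  5.7] M [0.71 1.2  0.05] op 0.388 q [-0.1  -0.06  2.2   0.    1.01  0.46]
```

View pics/side8.png

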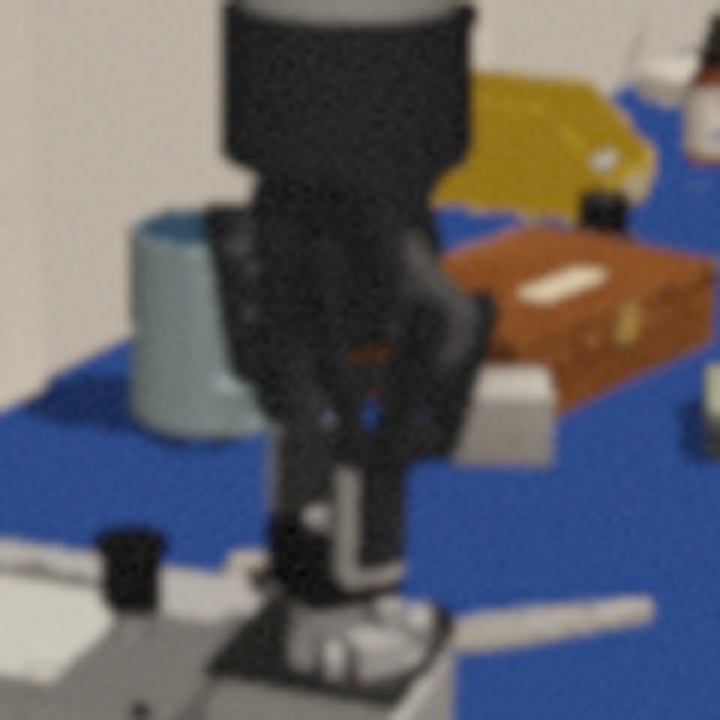

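Call:
{"op": "arm_command", "data": {
  "steps": [
    [[0,0,0],[0,0,0],-0.3],
    [[0,0,0],[0,0,-0.006],-0.3],
    [[0,0,0],[0,0,-0.013],-0.3],
    [[0,0,0],[0,0,-0.013],-0.3]
  ],
  "force": 60
}}

```text
time: 5.75
eef_pos: [0.4518, 0.0584, 0.081]
tcp_rot: [0.876, 0.483, -0.001, -0.003]
contact_force: [3.0, 1.5, -10.7]
opening: 0.384
```

Run:
```python
from h import *
show()
c=cam('side'); save(c,'side9.png',(300,120,420,240),6)
```

```text
t 5.75 pos [0.4518 0.0584 0.081 ] phi 1.007 zax [-0.004  0.004 -1.   ] F [  3.    1.5 -10.7] M [-0.02 -0.89  0.01] op 0.384 q [-0.1  -0.08  2.19  0.    1.04  0.46]
```

View pics/side9.png

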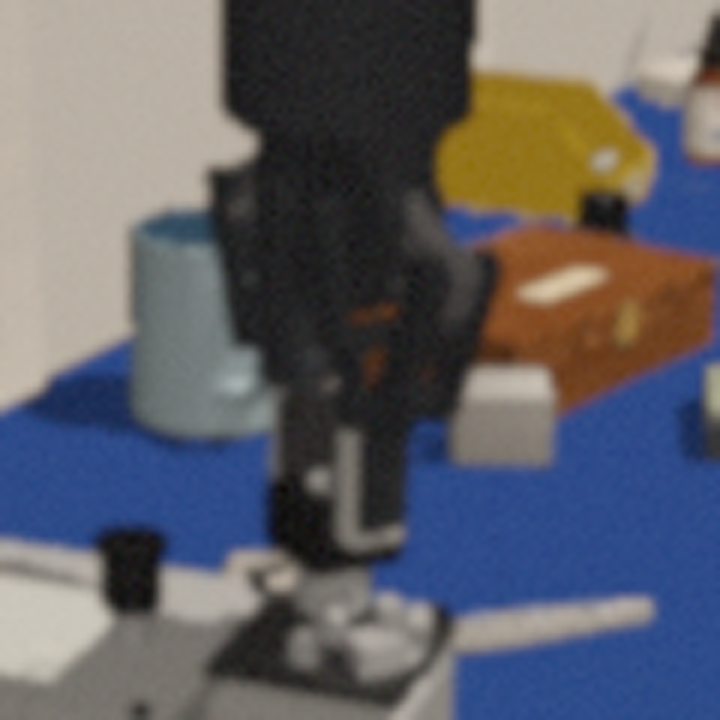

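Call:
{"op": "arm_command", "data": {
  "steps": [
    [[0,0,-0.16],[0,0,0],-0.3],
    [[0,0,-0.32],[0,0,0],-0.3],
    [[0,0,-0.48],[0,0,0],-0.3],
    [[0,0,-0.64],[0,0,0],-0.3],
    [[0,0,-0.8],[0,0,0],-0.3],
    [[0,0,-0.8],[0,0,0],-0.3]
  ]
}}

```text
time: 6.55
eef_pos: [0.4523, 0.0585, 0.0805]
tcp_rot: [0.619, 0.786, 0.001, -0.002]
contact_force: [4.7, 0.3, -11.1]
opening: 0.381
```

Run:
```python
from h import *
show()
c=cam('side'); save(c,'side10.png',(300,120,420,240),6)
```

```text
t 6.55 pos [0.4523 0.0585 0.0805] phi 1.808 zax [-0.003  0.004 -1.   ] F [  4.7   0.3 -11.1] M [ 0.2 -1.1  0. ] op 0.381 q [-0.1  -0.08  2.19  0.    1.03 -0.34]
```

View pics/side10.png

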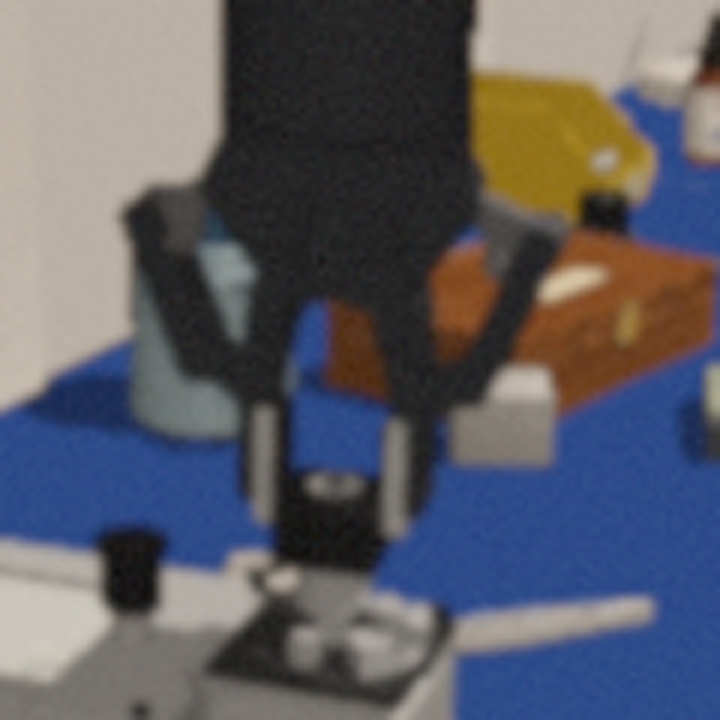

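Call:
{"op": "arm_command", "data": {
  "steps": [
    [[0,0,-0.07],[0,0,0],-0.3],
    [[0,0,-0.07],[0,0,0.004],-0.3],
    [[0,0,-0.07],[0,0,0.004],-0.16],
    [[0,0,-0.07],[0,0,0.004],-0.16],
    [[0,0,-0.07],[0,0,0.01],-0.16],
    [[0,0,-0.07],[0,0,0.01],-0.16]
  ]
}}

```text
time: 7.35
eef_pos: [0.4519, 0.0585, 0.0702]
tcp_rot: [0.591, 0.807, 0.001, -0.003]
contact_force: [0.1, -0.5, -0.1]
opening: 0.421
```

Run:
```python
from h import *
show()
c=cam('side'); save(c,'side11.png',(300,120,420,240),6)
```

```text
t 7.35 pos [0.4519 0.0585 0.0702] phi 1.877 zax [-0.004  0.004 -1.   ] F [ 0.1 -0.5 -0.1] M [ 0.11  0.05 -0.03] op 0.421 q [-0.1  -0.06  2.2   0.    1.01 -0.41]
```

View pics/side11.png

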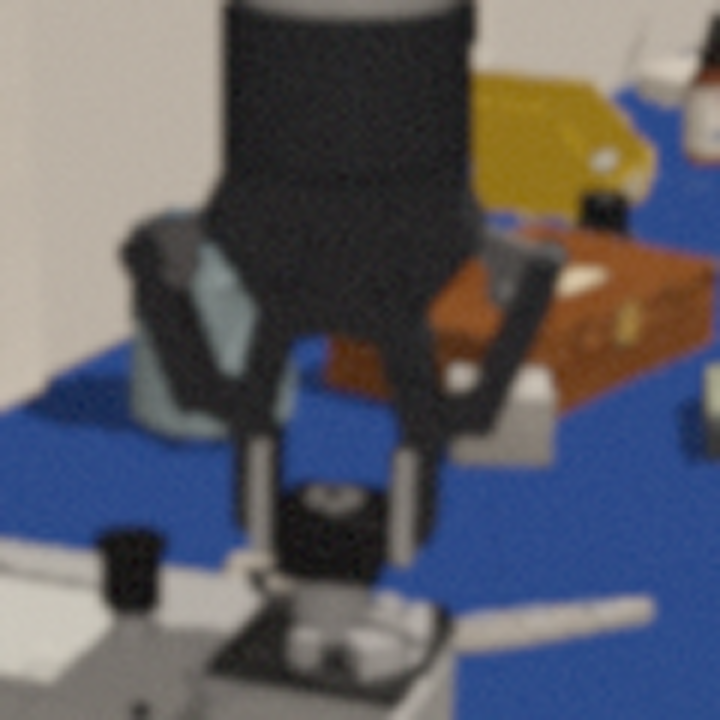

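Call:
{"op": "arm_command", "data": {
  "steps": [
    [[0,0,-0.04],[0,0,0],-0.16],
    [[0,0,-0.08],[0,0,0],-0.16],
    [[0,0,-0.12],[0,0,0],-0.16],
    [[0,0,-0.16],[0,0,0],-0.16],
    [[0,0,-0.2],[0,0,0],-0.16]
  ]
}}

```text
time: 8.02
eef_pos: [0.452, 0.0585, 0.0703]
tcp_rot: [0.507, 0.862, 0.001, -0.003]
contact_force: [1.3, 0.1, -0.2]
opening: 0.421
```

Run:
```python
from h import *
show()
c=cam('side'); save(c,'side12.png',(300,120,420,240),6)
```

```text
t 8.03 pos [0.452  0.0585 0.0703] phi 2.078 zax [-0.004  0.004 -1.   ] F [ 1.3  0.1 -0.2] M [ 0.   -0.06 -0.01] op 0.421 q [-0.1  -0.06  2.2   0.    1.01 -0.61]
```

View pics/side12.png

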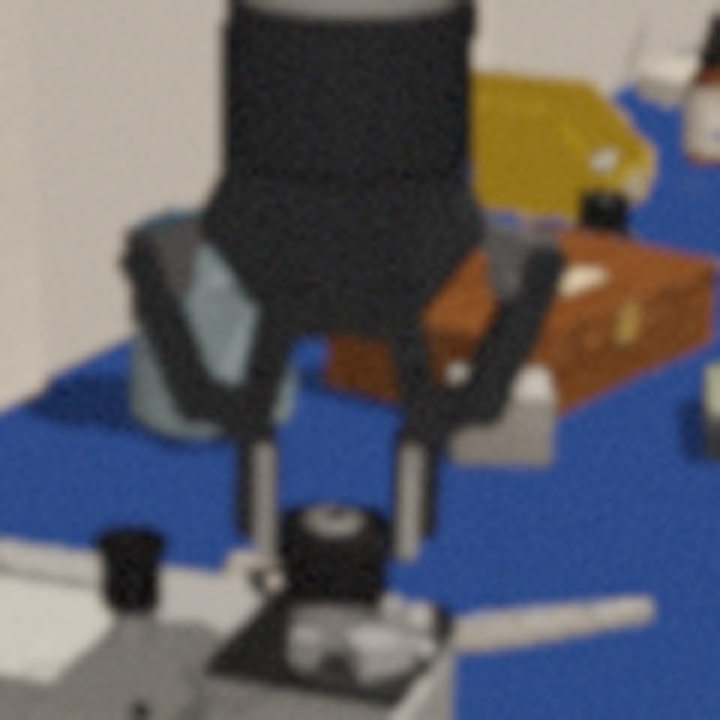

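Call:
{"op": "arm_command", "data": {
  "steps": [
    [[0,0,0],[0,0,0],0.1],
    [[0,0,0],[0,0,0],0.1],
    [[0,0,0],[0,0,0],0.1],
    [[0,0,0],[0,0,0],0.1]
  ]
}}

```text
time: 8.57
eef_pos: [0.452, 0.0585, 0.0704]
tcp_rot: [0.507, 0.862, 0.001, -0.003]
contact_force: [0.7, 0.4, -0.6]
opening: 0.549
```

Run:
```python
from h import *
show()
c=cam('side'); save(c,'side13.png',(300,120,420,240),6)
```

```text
t 8.57 pos [0.452  0.0585 0.0704] phi 2.079 zax [-0.004  0.004 -1.   ] F [ 0.7  0.4 -0.6] M [ 0.02 -0.01 -0.01] op 0.549 q [-0.1  -0.06  2.2   0.    1.01 -0.61]
```

View pics/side13.png

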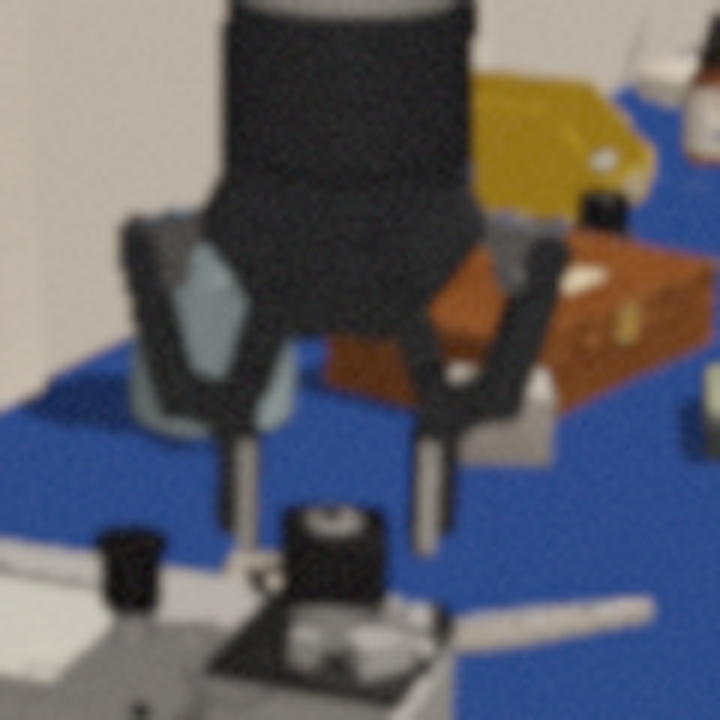

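Call:
{"op": "arm_command", "data": {
  "steps": [
    [[0,0,0],[0,0,0.003],0.1],
    [[0,0,0],[0,0,0.003],-0.3],
    [[0,0,0],[0,0,0.003],-0.3],
    [[0,0,0],[0,0,0.003],-0.3],
    [[0,0,0],[0,0,0.003],-0.3]
  ],
  "force": 30
}}

```text
time: 9.25
eef_pos: [0.4522, 0.0588, 0.0673]
tcp_rot: [0.507, 0.862, 0.001, -0.003]
contact_force: [1.9, 2.7, -2.6]
opening: 0.386
```

Run:
```python
from h import *
show()
```

```text
t 9.25 pos [0.4522 0.0588 0.0673] phi 2.079 zax [-0.003  0.005 -1.   ] F [ 1.9  2.7 -2.6] M [ 0.39 -0.33  0.04] op 0.386 q [-0.1  -0.06  2.2   0.01  1.   -0.61]
```

Call:
{"op": "arm_command", "data": {
  "steps": [
    [[0,0,0],[0,0,0],-0.3],
    [[0,0,0],[0,0,-0.006],-0.3],
    [[0,0,0],[0,0,-0.0128],-0.3],
    [[0,0,0],[0,0,-0.0128],-0.3]
  ],
  "force": 60
}}

```text
time: 9.75
eef_pos: [0.4521, 0.0588, 0.0789]
tcp_rot: [0.507, 0.862, 0.002, -0.002]
contact_force: [6.0, 2.2, -11.0]
opening: 0.383
```

Run:
```python
from h import *
show()
```

```text
t 9.75 pos [0.4521 0.0588 0.0789] phi 2.078 zax [-0.002  0.005 -1.   ] F [  6.    2.2 -11. ] M [ 0.34 -0.99  0.03] op 0.383 q [-0.1  -0.08  2.19  0.01  1.03 -0.61]
```

Call:
{"op": "arm_command", "data": {
  "steps": [
    [[0,0,-0.16],[0,0,-0.0005],-0.3],
    [[0,0,-0.32],[0,0,-0.0005],-0.3],
    [[0,0,-0.48],[0,0,-0.0005],-0.3],
    [[0,0,-0.64],[0,0,-0.0005],-0.3],
    [[0,0,-0.8],[0,0,-0.0005],-0.3],
    [[0,0,-0.96],[0,0,-0.0005],-0.3],
    [[0,0,-1.12],[0,0,-0.0005],-0.3],
    [[0,0,-1.22],[0,0,-0.0005],-0.3],
    [[0,0,-1.22],[0,0,-0.0005],-0.3]
  ]
}}

```text
time: 10.88
eef_pos: [0.4523, 0.0589, 0.0779]
tcp_rot: [-0.078, 0.997, 0.003, 0.0]
contact_force: [6.8, 2.5, -11.5]
opening: 0.379
```

Run:
```python
from h import *
show()
c=cam('side'); save(c,'side14.png',(300,120,420,240),6)
```

```text
t 10.88 pos [0.4523 0.0589 0.0779] phi -2.984 zax [-0.     0.006 -1.   ] F [  6.8   2.5 -11.5] M [ 0.23 -1.22 -0.01] op 0.379 q [-0.1  -0.08  2.19  0.01  1.03 -1.83]
```

View pics/side14.png

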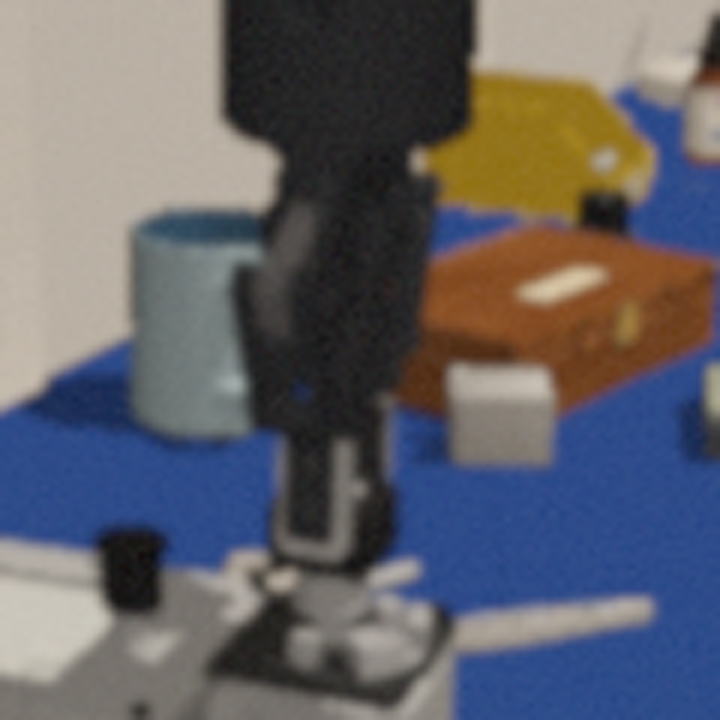

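Call:
{"op": "arm_command", "data": {
  "steps": [
    [[0,0,0],[0,0,0.003],-0.3],
    [[0,0,0],[0,0,0.003],-0.16],
    [[0,0,0],[0,0,0.006],-0.16],
    [[0,0,0],[0,0,0.009],-0.16],
    [[0,0,-0.04],[0,0,0.009],-0.16],
    [[0,0,-0.08],[0,0,0.009],-0.16],
    [[0,0,-0.12],[0,0,0.009],-0.16],
    [[0,0,-0.15],[0,0,0.009],-0.16]
  ]
}}

```text
time: 11.92
eef_pos: [0.4525, 0.0588, 0.069]
tcp_rot: [-0.153, 0.988, 0.003, 0.001]
contact_force: [0.9, 0.7, 0.8]
opening: 0.42
```

Run:
```python
from h import *
show()
c=cam('side'); save(c,'side15.png',(300,120,420,240),6)
```

```text
t 11.93 pos [0.4525 0.0588 0.069 ] phi -2.834 zax [ 0.     0.005 -1.   ] F [0.9 0.7 0.8] M [ 0.14 -0.04 -0.01] op 0.42 q [-0.1  -0.06  2.2   0.01  1.   -1.98]
```

View pics/side15.png

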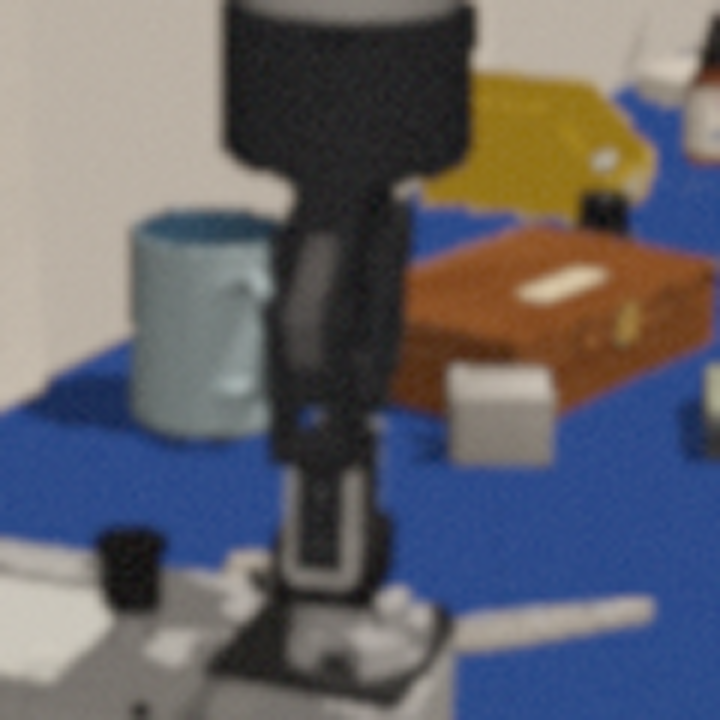

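Call:
{"op": "arm_command", "data": {
  "steps": [
    [[0,0,0],[0,0,0],0.15],
    [[0,0,0],[0,0,0],0.15],
    [[0,0,0],[0,0,0],0.15],
    [[0,0,0],[0,0,-0.03],0.15],
    [[0,0,0.08],[0,0,-0.07],0.15],
    [[0,0,0.17],[0,0,-0.07],0.15],
    [[0,0,0.17],[0,0,-0.07],0.15]
  ]
}}

```text
time: 12.85
eef_pos: [0.4526, 0.0584, 0.1394]
tcp_rot: [-0.07, 0.998, 0.002, 0.001]
contact_force: [-0.2, -0.4, -0.8]
opening: 0.576
```

Run:
```python
from h import *
show()
c=cam('side'); save(c,'side16.png',(260,100,420,240),5)
rel([.5197,.068,.12],yawpose(3.28))
```

```text
t 12.85 pos [0.4526 0.0584 0.1394] phi -3.002 zax [ 0.001  0.005 -1.   ] F [-0.2 -0.4 -0.8] M [-0.    0.    0.01] op 0.576 q [-0.1  -0.16  2.15  0.01  1.16 -1.81]
turn [0.0052, 0.0003, 0.0016] shift [-0.0682, -0.0001, 0.0188]
```

View pics/side16.png

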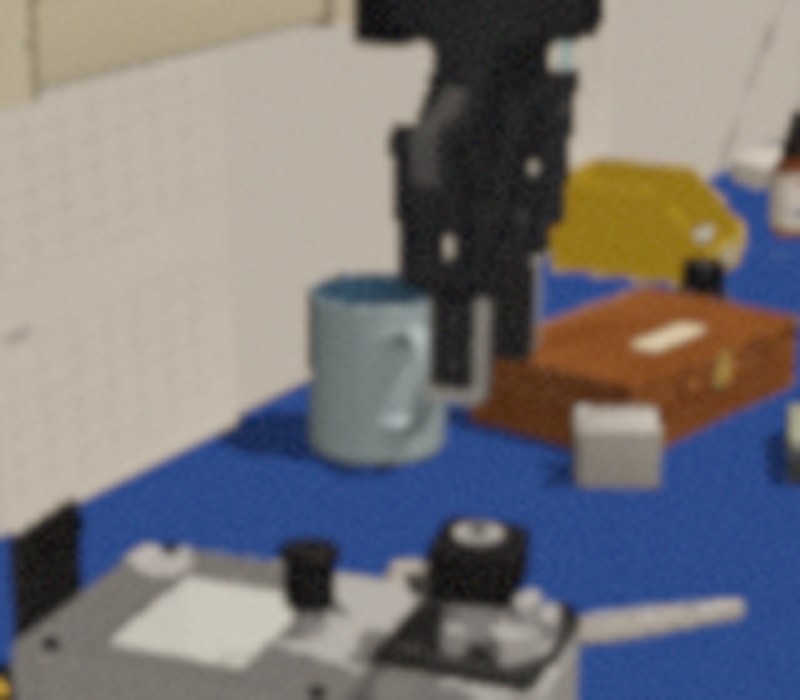

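Call:
{"op": "arm_command", "data": {
  "steps": [
    [[0,0,0],[-0.04,0,0.01],0.0],
    [[0,0,0],[-0.068,0,0.03],0.0],
    [[0,0,0],[-0.068,0,0.06],0.0],
    [[0,0,0],[-0.068,0,0.06],0.0],
    [[0,0,0],[-0.068,0,0.06],0.0]
  ]
}}

```text
time: 13.52
eef_pos: [0.5193, 0.0683, 0.079]
tcp_rot: [-0.07, 0.998, 0.003, -0.0]
contact_force: [0.1, -0.0, 0.7]
opening: 0.5
```

Run:
```python
from h import *
show()
c=cam('side'); save(c,'side17.png',(260,100,420,240),5)
rel([.5197,.068,.048],yawpose(3.28))
```

```text
t 13.53 pos [0.5193 0.0683 0.079 ] phi -3.001 zax [-0.001  0.005 -1.   ] F [ 0.1 -0.   0.7] M [0.02 0.02 0.04] op 0.5 q [-0.07  0.08  2.04  0.01  1.03 -1.78]
turn [0.0049, 0.0017, 0.002] shift [0.0003, -0.0003, 0.0318]
```

View pics/side17.png

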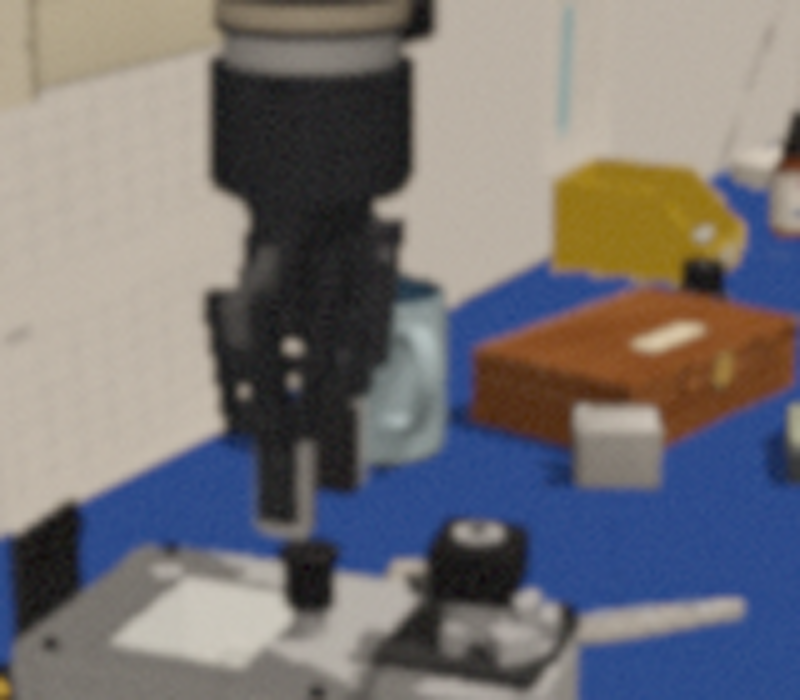

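Call:
{"op": "arm_command", "data": {
  "steps": [
    [[0,0,0],[0,0,0.015],0.0],
    [[0,0,0],[0,0,0.028],0.0],
    [[0,0,0],[0,0,0.028],0.0],
    [[0,0,0],[0,0,0.028],0.0]
  ]
}}

```text
time: 14.08
eef_pos: [0.5199, 0.0683, 0.0516]
tcp_rot: [-0.07, 0.998, 0.003, 0.001]
contact_force: [0.1, -0.7, -0.1]
opening: 0.499
```

Run:
```python
from h import *
show()
c=cam('side'); save(c,'side18.png',(260,100,420,240),5)
```

```text
t 14.07 pos [0.5199 0.0683 0.0516] phi -3.001 zax [ 0.001  0.005 -1.   ] F [ 0.1 -0.7 -0.1] M [ 0.   -0.03  0.04] op 0.499 q [-0.07  0.12  2.05  0.01  0.97 -1.78]
```

View pics/side18.png

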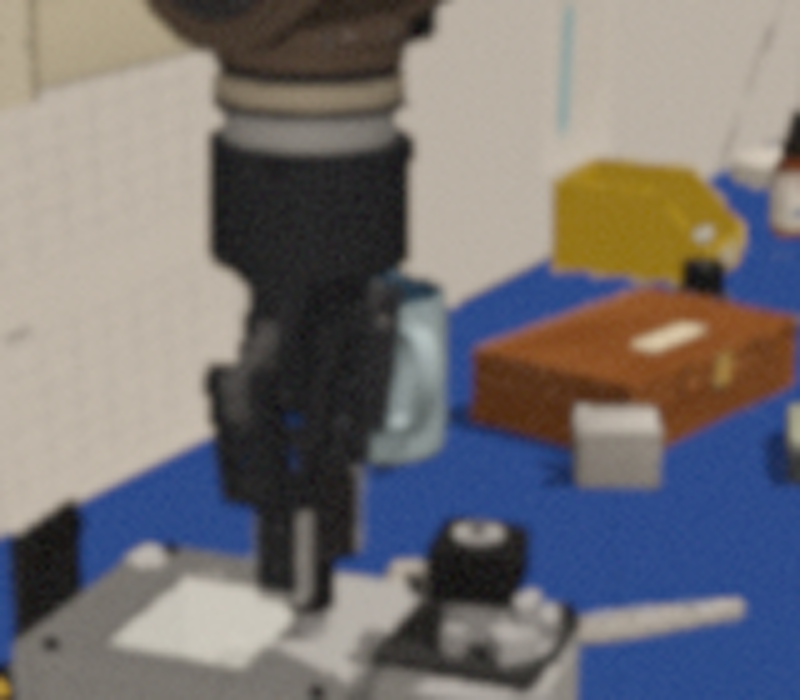

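Call:
{"op": "arm_command", "data": {
  "steps": [
    [[0,0,0],[0,0,0],-0.6],
    [[0,0,0],[0,0,0],-0.6],
    [[0,0,0],[0,0,0],-0.6],
    [[0,0,0],[0,0,0],-0.6],
    [[0,0,0],[0,0,0],-0.6]
  ],
  "force": 25
}}

```text
time: 14.75
eef_pos: [0.5205, 0.069, 0.0525]
tcp_rot: [-0.07, 0.998, 0.003, 0.001]
contact_force: [-2.3, 6.6, 5.5]
opening: 0.261
```

Run:
```python
from h import *
show()
c=cam('side'); save(c,'side19.png',(260,100,420,240),5)
r=np.array([-96,38.5])
for th in np.arange(0,1.85,.1):
    co,si=np.cos(th),np.sin(th); p=np.array([r[0]*co+r[1]*si,-r[0]*si+r[1]*co])-r
    print(round(th,2),p.round(1))
```

```text
t 14.75 pos [0.5205 0.069  0.0525] phi -3.001 zax [ 0.002  0.006 -1.   ] F [-2.3  6.6  5.5] M [0.86 0.26 0.07] op 0.261 q [-0.07  0.12  2.05  0.01  0.97 -1.78]
0.0 [0. 0.]
0.1 [4.3 9.4]
0.2 [ 9.6 18.3]
0.3 [15.7 26.7]
0.4 [22.6 34.3]
0.5 [30.2 41.3]
0.6 [38.5 47.5]
0.7 [47.4 52.8]
0.8 [56.7 57.2]
0.9 [66.5 60.6]
1.0 [76.5 63.1]
1.1 [86.8 64.5]
1.2 [97.1 64.9]
1.3 [107.4  64.3]
1.4 [117.6  62.6]
1.5 [127.6  60. ]
1.6 [137.3  56.3]
1.7 [146.5  51.7]
1.8 [155.3  46.2]
```

View pics/side19.png

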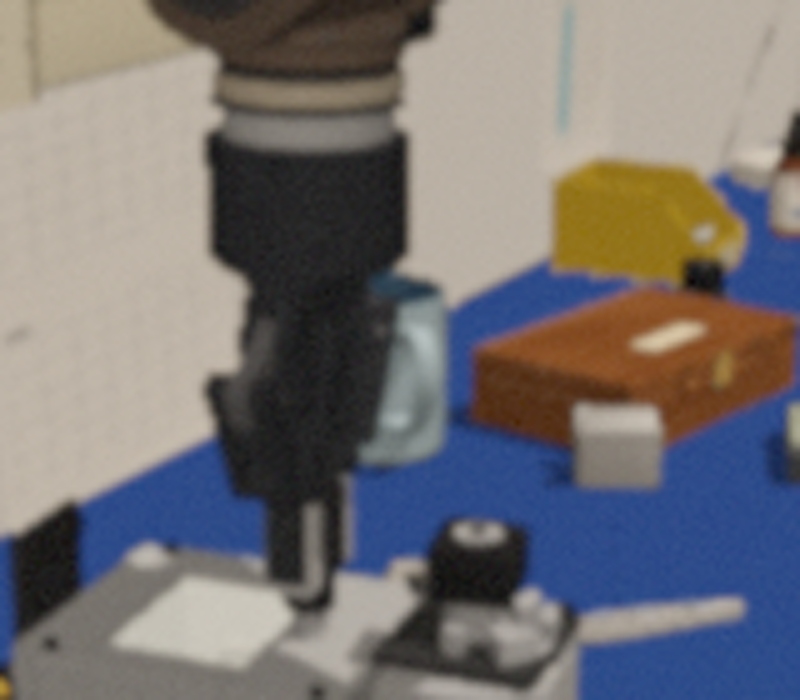

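Call:
{"op": "arm_command", "data": {
  "steps": [
    [[0,0,0],[0,0,0],-0.6],
    [[0,0,0],[-0.002,0,-0.005],-0.6],
    [[0,0,0],[-0.0043,0,-0.0094],-0.6],
    [[0,0,0],[-0.0068,0,-0.014],-0.6],
    [[0,0,0],[-0.0096,0,-0.0183],-0.6],
    [[0,0,0],[-0.0096,0,-0.0183],-0.6]
  ],
  "force": 35
}}

```text
time: 15.55
eef_pos: [0.5297, 0.0703, 0.071]
tcp_rot: [-0.07, 0.998, 0.003, 0.001]
contact_force: [-0.2, 4.7, -4.4]
opening: 0.255
```

Run:
```python
from h import *
show()
c=cam('side'); save(c,'side20.png',(240,100,400,240),5)
```

```text
t 15.55 pos [0.5297 0.0703 0.071 ] phi -3.001 zax [ 0.001  0.006 -1.   ] F [-0.2  4.7 -4.4] M [0.66 0.2  0.03] op 0.255 q [-0.06  0.11  2.02  0.01  1.01 -1.78]
```

View pics/side20.png

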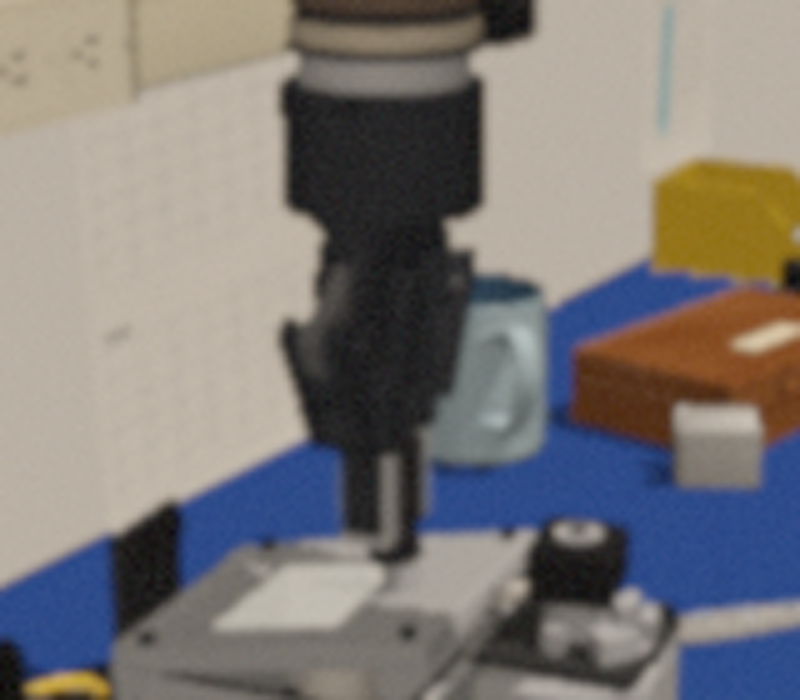

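Call:
{"op": "arm_command", "data": {
  "steps": [
    [[0,0,0],[-0.0029,0,-0.0043],-0.6],
    [[0,0,0],[-0.0061,0,-0.0084],-0.6],
    [[0,0,0],[-0.0094,0,-0.0123],-0.6],
    [[0,0,0],[-0.013,0,-0.016],-0.6],
    [[0,0,0],[-0.0167,0,-0.0196],-0.6],
    [[0,0,0],[-0.0206,0,-0.023],-0.6],
    [[0,0,0],[-0.0247,0,-0.0262],-0.6],
    [[0,0,0],[-0.0289,0,-0.0292],-0.6],
    [[0,0,0],[-0.0333,0,-0.0319],-0.6],
    [[0,0,0],[-0.0378,0,-0.0345],-0.6],
    [[0,0,0],[-0.0424,0,-0.0368],-0.6],
    [[0,0,0],[-0.0471,0,-0.0389],-0.6]
  ]
}}

```text
time: 17.1
eef_pos: [0.5763, 0.077, 0.1105]
tcp_rot: [-0.07, 0.998, 0.003, 0.0]
contact_force: [-3.4, 3.9, -1.5]
opening: 0.254
```

Run:
```python
from h import *
show()
c=cam('side'); save(c,'side21.png',(220,70,380,210),5)
```

```text
t 17.1 pos [0.5763 0.077  0.1105] phi -3.001 zax [ 0.     0.007 -1.   ] F [-3.4  3.9 -1.5] M [ 0.73  0.63 -0.01] op 0.254 q [-0.05  0.16  1.88  0.01  1.1  -1.76]
```

View pics/side21.png

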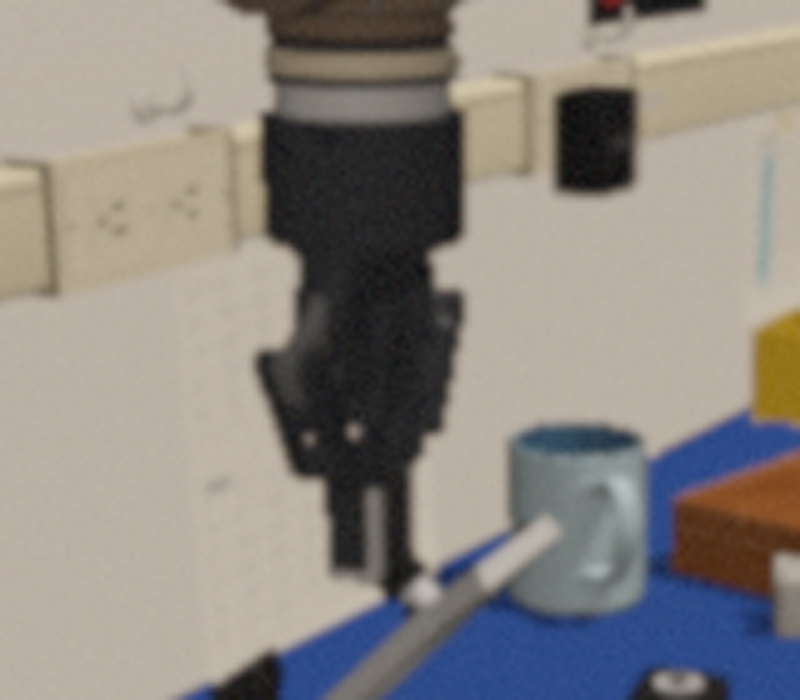

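Call:
{"op": "arm_command", "data": {
  "steps": [
    [[0,0,0],[-0.0049,0,-0.0018],-0.6],
    [[0,0,0],[-0.0098,0,-0.0034],-0.6],
    [[0,0,0],[-0.0148,0,-0.0047],-0.6],
    [[0,0,0],[-0.0198,0,-0.0059],-0.6],
    [[0,0,0],[-0.0249,0,-0.0067],-0.6],
    [[0,0,0],[-0.0301,0,-0.0073],-0.6],
    [[0,0,0],[-0.0352,0,-0.0076],-0.6],
    [[0,0,0],[-0.0404,0,-0.0077],-0.6],
    [[0,0,0],[-0.0456,0,-0.0075],-0.6],
    [[0,0,0],[-0.0507,0,-0.0071],-0.6],
    [[0,0,0],[-0.0558,0,-0.0064],-0.6],
    [[0,0,0],[-0.0609,0,-0.0054],-0.6]
  ]
}}

```text
time: 18.65
eef_pos: [0.6379, 0.0859, 0.1166]
tcp_rot: [-0.07, 0.998, 0.004, 0.001]
contact_force: [-2.8, 4.8, -3.4]
opening: 0.259
```

Run:
```python
from h import *
show()
c=cam('side'); save(c,'side22.png',(200,70,360,210),5)
```

```text
t 18.65 pos [0.6379 0.0859 0.1166] phi -3.002 zax [ 0.002  0.008 -1.   ] F [-2.8  4.8 -3.4] M [ 0.71  0.56 -0.01] op 0.259 q [-0.03  0.28  1.72  0.01  1.13 -1.74]
```

View pics/side22.png

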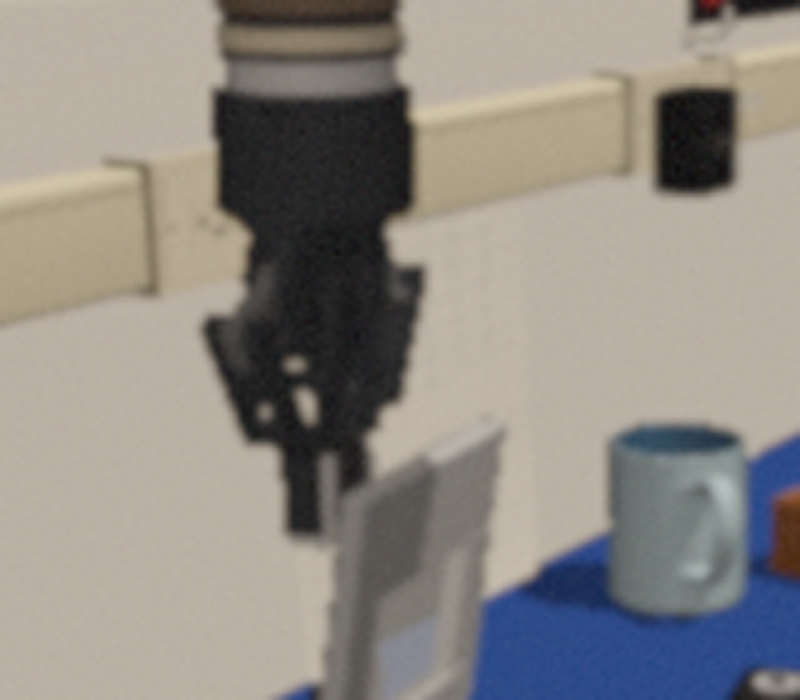

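Call:
{"op": "arm_command", "data": {
  "steps": [
    [[0,0,0],[-0.005,0,0.0012],-0.6],
    [[0,0,0],[-0.01,0,0.0026],-0.6],
    [[0,0,0],[-0.0149,0,0.0044],-0.6],
    [[0,0,0],[-0.0197,0,0.0063],-0.6],
    [[0,0,0],[-0.0244,0,0.0085],-0.6],
    [[0,0,0],[-0.0289,0,0.0109],-0.6],
    [[0,0,0],[-0.0312,0,0.0122],-0.6],
    [[0,0,0],[-0.0334,0,0.0135],-0.6],
    [[0,0,0],[-0.0347,0,0.0143],-0.6],
    [[0,0,0],[-0.036,0,0.0152],-0.6],
    [[0,0,0],[-0.036,0,0.0152],-0.6]
  ]
}}

```text
time: 20.08
eef_pos: [0.673, 0.091, 0.1018]
tcp_rot: [-0.07, 0.998, 0.004, 0.0]
contact_force: [-6.9, 2.8, -1.3]
opening: 0.256
```

Run:
```python
from h import *
show()
c=cam('side'); save(c,'side23.png',(200,90,360,230),5)
c=cam('top'); save(c,'top23.png',(200,100,360,290),3.1)
```

```text
t 20.07 pos [0.673  0.091  0.1018] phi -3.001 zax [-0.     0.007 -1.   ] F [-6.9  2.8 -1.3] M [ 0.47  1.19 -0.02] op 0.256 q [-0.02  0.37  1.64  0.01  1.13 -1.73]
```

View pics/side23.png

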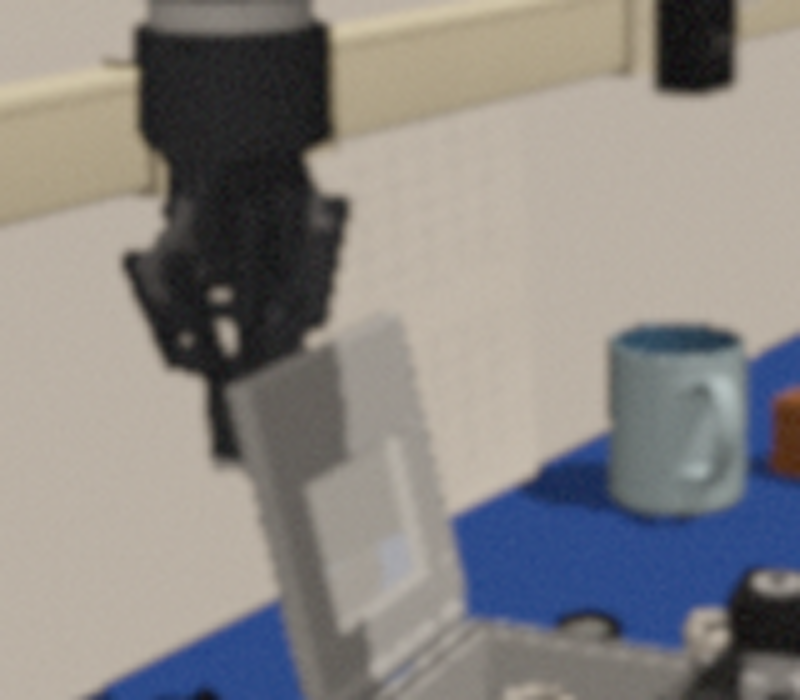

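Call:
{"op": "arm_command", "data": {
  "steps": [
    [[0,0,0],[-0.003,0,0.002],-0.6],
    [[0,0,0],[-0.003,0,0.002],-0.6],
    [[0,0,0],[-0.003,0,0.002],-0.6]
  ]
}}

```text
time: 20.55
eef_pos: [0.6728, 0.091, 0.1016]
tcp_rot: [-0.07, 0.998, 0.003, -0.004]
contact_force: [-15.3, 2.4, 7.1]
opening: 0.262
```

Run:
```python
from h import *
show()
c=cam('side'); save(c,'side24.png',(200,90,360,230),5)
```

```text
t 20.55 pos [0.6728 0.091  0.1016] phi -3.001 zax [-0.009  0.006 -1.   ] F [-15.3   2.4   7.1] M [0.28 2.46 0.03] op 0.262 q [-0.02  0.38  1.63  0.01  1.14 -1.73]
```

View pics/top23.png

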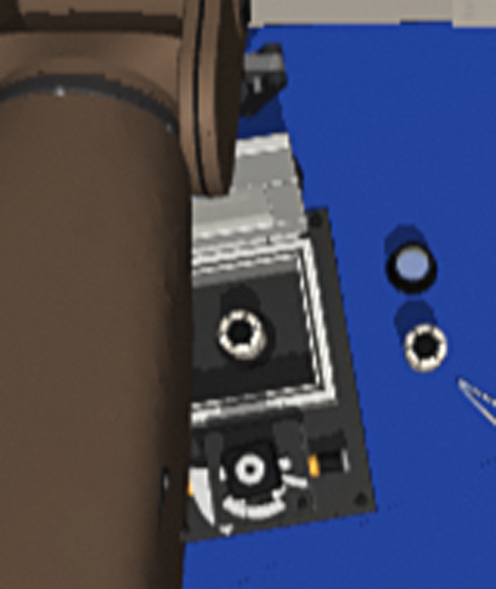

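Call:
{"op": "arm_command", "data": {
  "steps": [
    [[0,0,0],[0,0,0],-0.6],
    [[0,0,0],[0,0,0],-0.3],
    [[0,0,0],[0,0,0],0.0],
    [[0,0,0],[0,0,0],0.0],
    [[0,0,0],[0,0,0],0.0],
    [[0,0,0],[0,0,-0.02],0.0],
    [[0,0,0],[0,0,-0.05],0.0],
    [[0,0,0],[0,0,-0.09],0.0],
    [[0,0,0],[0,0,-0.12],0.0],
    [[0,0,0],[0,0,-0.12],0.0]
  ]
}}

```text
time: 21.85
eef_pos: [0.6763, 0.0902, 0.2274]
tcp_rot: [-0.071, 0.998, 0.003, 0.0]
contact_force: [0.0, -1.0, 0.4]
opening: 0.501
```

Run:
```python
from h import *
show()
c=cam('side'); save(c,'side25.png',(180,60,400,300),2.5)
c=cam('top'); save(c,'top25.png',(180,100,360,290),3)
```

```text
t 21.85 pos [0.6763 0.0902 0.2274] phi -3.0 zax [ 0.001  0.006 -1.   ] F [ 0.  -1.   0.4] M [-0.   -0.04  0.02] op 0.501 q [-0.02  0.28  1.52  0.01  1.34 -1.73]
```

View pics/side25.png

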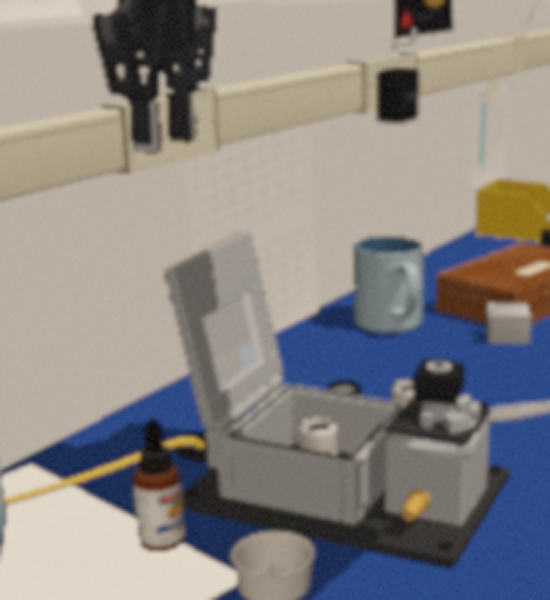

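View pics/top25.png

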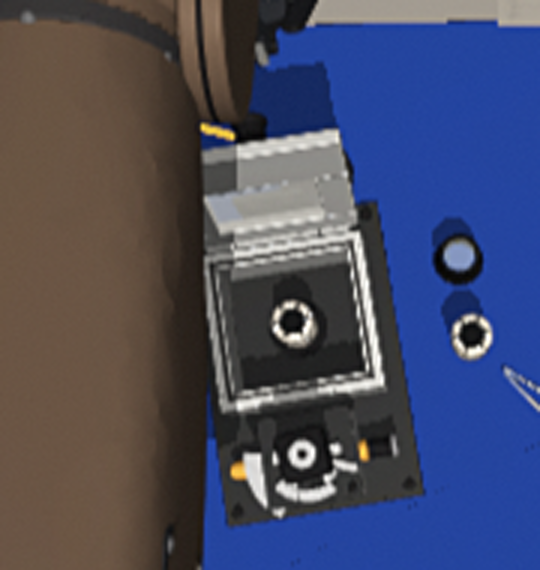

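Run:
```python
from h import *
show(); print(sign_off())
```

```text
t 21.95 pos [0.6738 0.0902 0.2218] phi -3.001 zax [-0.008  0.006 -1.   ] F [ 0.5  0.2 -0.1] M [-0.04  0.05  0.  ] op 0.497 q [-0.02  0.28  1.53  0.01  1.34 -1.73]
the job is handed in; nothing more can be done
None
```

I did the job in the order you asked and handed it in at 22 s of the 59 s allowed.

- **Vent:** I pulled the knob up about 12 mm and turned it anticlockwise. I then let it ride on the land in loosened jaws until it dropped home into the vent notch, at about 0.95–1.07 rad, and released it.
- **Last notch:** I gripped it again, pulled up and turned it on the same way until it dropped home at about 2.44 rad.
- **Lid:** I swung it back slowly by its round knob. At the end a further push of about 3 mm moved nothing and the force rose from 7 to 15 N, so it was on its stop. Then I let go and drew the gripper clear.

**Last checks:**
- The final pictures show the knob home and the lid resting past upright.
- The loupe and valve body are where they were, to within a pixel. The cup and bottle look unmoved. I did not measure the tweezers; only one end of them shows in the last picture.
- Nothing was touching the robot: the force reading was about 0.5 N.

**One disagreement:** in the side camera the open fingertips stood about 35 mm higher than the reported TCP height. I did not find the cause. I set the grasp heights by the pictures and the contact force instead, and both grips held.

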